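# Latch check of a stop station

## Task

Check the newly assembled stop station before it goes to the machine: press the red mushroom head in until it latches and let go, so that it can be seen to stay in by itself. Then release it by pushing one of its lobes round clockwise, the way the arrows point, until it springs out, let it turn back, and only then push the green start button fully in and let go. Do it all with light pushes of the fingertips, gripping nothing; the station must stay standing where it is, neither lifted nor shoved, and the things lying about must be left alone.

Things in the scene. Friction and masses are not known exactly. Their poses are not given: they have to be found in the camera images.
- station: the stop/start station under test: die-cast box lying on its back, loose on four rubber feet, about 1.8 kg, 104x190 mm (its x, y) and 74 mm high to its flat yellow face (z, up), grey below. Origin at the centre of its underside. The red stop head stands on the face with its vertical axis at (x, y) = (0, +46) mm, the green start button at (0, -52) mm.
- stop_top (a point): centre of the top of the red mushroom head, 42 mm above the yellow face when out. Low dome 52 mm across, 22 to 42 mm above the face, on a stem 27 mm across; white arrows on top show the turning direction. Axes turn with the head; at turn 0 they are parallel to the station's (z up). Its three lobes point 90, 210 and 330 degrees from x towards y, the first away from the green button.
- stop_lobe (a point): middle of the red head's lobe that points along the head's +y, 37 mm from the axis; moves with the head. Each of the three equal lobes is 14 mm wide, its round end 44 mm from the axis, 23 to 38 mm above the yellow face when out, 9 mm lower when fully in. A fingertip beside a lobe with its end 8 mm above the face meets it in both positions.
- stop_press (a joint): how far the red head is in (m): 0 fully out, 0.009 against the stop. A spring resists with 3 N at first, about 8 N from half-way to the bottom. Past about 0.0070 it snaps into the latch and then stays at about 0.0065 when let go.
- stop_twist (a joint): how far the red head is turned (rad), clockwise seen from above; 0 at rest, 0.87 at the stop. A spring turns it back with 0.04 N m at 0 and 0.15 N m at the stop (about 4 N on a lobe). From about 0.6 on the latch lets go and the head springs out; when let go it turns back to 0 by itself.
- start_top (a point): centre of the top of the round green start button, 28 mm across, 16 mm above the yellow face when out; a steel ring 37 mm across and 5 mm high surrounds it
- start_press (a joint): how far the green button is in (m): 0 out, 0.005 against its stop; a spring resists with 2 N at first and 6 N at the bottom and returns it
- black_cup: bystander: black pot of pens, 68 mm across, 154 mm high over the pens, before the bench supply; origin at its underside
- alu_housing: bystander: ribbed die-cast gear-motor end housing, 98x119x74 mm, at the left; origin at its underside
- screwdriver: bystander: screwdriver with a pale handle lying along the right edge of the desk, 148 mm long, handle 21 mm thick; origin at its underside
- tape_blue: bystander: roll of blue insulating tape lying flat, 67 mm across, 19 mm high, left of the station; origin at its underside
- gland_nut: bystander: grey cable gland, 22x25x20 mm, right of the station; origin at its underside
- terminal_block: bystander: translucent terminal strip, 17x50x15 mm, on the near corner of the desk; origin at its underside

How it is judged:
On the way, in this order (a step that is already met when the one before it is completed fails the run):
1. the red head is latched: in by more than 5 mm and not turned, with the fingers off the station (value of joint stop_press above 0.005 m and value of joint stop_twist below 0.15 rad and contact force between the fingers and station below 0.3 N), for 0.3 s.
2. the latched head is turned clockwise by at least 0.45 rad (value of joint stop_twist above 0.45 rad).
3. the red head is out and turned back (value of joint stop_press below 0.0015 m and value of joint stop_twist below 0.15 rad), for 0.1 s.
4. the green button is pushed in, at least 4 of its 5 mm (value of joint start_press above 0.004 m), for 0.05 s.
At the end, for the whole second after the job is handed in: The red head is fully out (within 1.5 mm) and turned back (within 0.15 rad), the green button is out (within 1 mm), and the station stands level and still on the desk within 40 mm of where it stood (all of step 3 and value of joint start_press below 0.001 m and height (world z) of station below 0.005 m and angle between station's own z axis and vertical below 0.03 rad and distance of station from where it was at the start of the episode below 0.04 m and linear speed of station below 0.01 m/s); the robot touches nothing.
It fails at once if the green button is pressed while the red head is still in (value of joint each of stop_press, start_press above 0.002 m).
It fails at once if the station is gripped or hammered: the fingers load it with more than 35 N (contact force between the fingers and station above 35 N).
It fails at once if the station is lifted or tipped (height (world z) of station above 0.012 m or angle between station's own z axis and vertical above 0.12 rad).
It fails at once if the station is pushed more than 40 mm from where it stood (distance of station from where it was at the start of the episode above 0.04 m).
It fails at once if a thing lying about is moved more than 15 mm (distance of any of black_cup, alu_housing, screwdriver, tape_blue, gland_nut, terminal_block from where it was at the start of the episode above 0.015 m).
It also fails if it takes over 64 s, if anything falls off the work surface, if the arm or the gripper's body presses on something with over 40 N, if the wrist force passes 120 N, or if a joint passes its speed limit or range.

## Robot

A 6-joint arm with a two-finger parallel gripper is mounted at the origin on a cart in front of the work surface, level with it; the furniture and walls round the work are solid. World frame = base frame: x ahead of the robot, y to its left, z up, the work surface at z = 0. Lengths are in m, angles in rad, forces in N, time in s.
With the tool pointing down it reaches from about 0.35 to 0.975 m from the base axis. Payload 7.1 kg.
Tool frame: the origin (TCP) lies at the very end of the fingers, on their centre line; the grasp point (between the pads) lies pinch_z behind it (pinch_z is the distance from the TCP to the grasp point, in m); z points along the fingers, y is the line along which they close (so a half turn about z gives the same grasp; the last joint's range is limited). The gripper opens to 88 mm and grips with 3 to 60 N. Pads are 20 mm wide; open, the fingers measure 115 mm over their backs; the gripper's body (75 mm by 178 mm) begins 61 mm behind the grasp point.
Start: joints at [-1.18, 0.423, 1.63, -0, 1.089, -0.019], TCP at [0.249, -0.573, 0.223] pointing down, gripper open.
Joint ranges: [-3, 3], [-0.9, 2.11], [0.09, 2.58], [-1.31, 4.45], [0.11, 2.69], [-2.54, 2.54]. Speed limits (rad/s): [2.39, 2.39, 3.01, 3.14, 3.14, 3.14].

## Interface

Orientations are given as a unit quaternion [w, x, y, z].
In Python, from workcell import observe, read_camera, get_calibration, hand_in, cut_out, pinch_z gives the robot as it stands.
- The arm moves only by the shell command python3 -m handwheel 'ROWS' [OPENING] [FORCE]. ROWS is JSON, a list that holds one entry, the list of rows, each a list of 6 numbers: the shift along the tool's x, y, z in mm, then the turn, a rotation vector about the tool's x, y, z in degrees. In form: [[[dx, dy, dz, rx, ry, rz], ...]]. A call has 1 to 5 rows; each row is the pose to reach, as a shift and turn from the pose commanded when the call began, along the tool's axes at that moment; what a row does not reach only later rows make up. A row lasts 1/8 s, in which the tool goes at most 62.5 mm and 10.7 degrees, less where a joint would pass 70% of its speed; a pose out of reach is approached as far as the arm can. A call with a gripper value outside its range is refused whole. OPENING is the gripper's target within -1 to 1 (fully open at 1, half-way at 0, shut at -1), set as the call begins (- or left out, the last holds). The fingers move at their own pace and stop on an object; FORCE is the grip in N (left out, the last holds). Time passes only in rows, so rows that repeat a pose let the fingers close. It gives the time, the measured TCP pose, the force, the opening and the grip force at its end, in the units of the state.
- observe(): the state, without advancing time (a new reading comes with each control period).
- read_camera(name): name is "side" or "top" or "wrist"; returns (picture, depth): 400x640x3 uint8, blue, green, red; 400x640 float32, m along the optical axis (not along the pixel's ray), 0 where there is no reading.
- get_calibration(name): a dict with "camera_matrix" (3x3 intrinsics, pixels), "eye" and "orientation" of the camera in the world. Camera axes: x right, y down, z forward; pixel columns grow to the right and rows downward; lengths in m; the calibration is good to about 2 mm. A picture is of the moment at which its call begins: read the wrist's pose just before it. get_calibration takes no time and is no camera call; for the wrist camera it gives the pose at the moment of the call.
- hand_in(): hands the job in; it is judged then, once.
Trained networks look in the newest picture that a camera, given by its name, has taken for a name from the list of things; names that differ only in an ending like _2 or _b are one class to them, and where a whole thing is asked for, a point or a joint stands for the part that bears it (a point fixed in the world has none). Each returns a list of dicts, best first, with "score" (0 to 1); they miss things now and then, are a little off and sometimes report something else, mostly with a low value. They report only what shows in the picture. A call takes as long as a camera call.
- cut_out(query, camera): "pixels" (400x640 bool, what is visible of it) and "uv" ([column, row] in pixels, amid what is visible of it).
The state is a dict: "time_s": time; "qpos": joint angles; "joint_vel": joint speeds; "joint_torque": joint torques, N m; "eef_pos": TCP position; "orientation": TCP orientation; "contact_force": force on the tool from outside, world axes, zero at the start; "moment": the same for the moment, N m; "opening": opening from 0.0 (shut) to 1.0 (fully open); "finger_force": force on a finger pad.
Only numpy, scipy, OpenCV 4.12 (cv2) and the standard library are available. Lean on these libraries where they do the work, as an engineer would, in place of code of your own. Each camera call takes 0.05 s, during which the arm holds its last target. There are 200 camera calls.

## Working session

There is one attempt and no reset: what is moved stays moved. The work goes in short steps, Python scripts to look and compute and a shell command to move; the robot and the scene stay as the last step left them, time stands still between calls to the robot, and variables do not carry over. Pictures are saved under pics/ and viewed, at most 10 in all, crops included, and the job is handed in when it is done.

```bash
mkdir -p pics; cat > h.py <<'E'
import numpy as np, cv2
from scipy.spatial.transform import Rotation as R
from workcell import *
def rot(q): return R.from_quat(np.r_[q[1:],q[0]]).as_matrix()
def cloud(cam,d,cal):
    K=np.array(cal["camera_matrix"]);v,u=np.mgrid[:400,:640]
    P=np.stack([(u-K[0,2])/K[0,0]*d,(v-K[1,2])/K[1,1]*d,d],-1)
    o=np.array(cal["orientation"]); M=o if o.shape==(3,3) else rot(o)
    return P@M.T+np.array(cal["eye"])
E
python3 - <<'E'
from h import *
print(observe(),pinch_z)
cal=get_calibration("top");print(cal)
p,d=read_camera("top");cv2.imwrite("pics/top.png",p)
W=cloud("top",d,cal)
for n in ["station","stop_top","start_top","stop_lobe","gland_nut","tape_blue","black_cup"]:
    for r in cut_out(n,"top")[:2]:
        m=r["pixels"]&(d>0);Q=W[m]
        print(n,round(r["score"],2),r["uv"],m.sum(),np.median(Q,0).round(3),Q.min(0).round(3),Q.max(0).round(3))
        if n=="station":
            f=Q[(abs(Q[:,2]-.074)<.006)]
            if len(f)>10: print("face",len(f),f.mean(0).round(4),cv2.minAreaRect((f[:,:2]*1000).astype(np.float32)))
        if n in("stop_top","start_top"):
            print(cv2.minEnclosingCircle((Q[:,:2]*1000).astype(np.float32)))
p,d=read_camera("side");cv2.imwrite("pics/side.png",p)
E
```

```text
{'time_s': 0.0, 'qpos': array([-1.17999144e+00,  4.23840054e-01,  1.63066657e+00, -2.12284428e-06,
        1.08861458e+00, -1.89933115e-02]), 'joint_vel': array([ 5.44052057e-04, -9.30574407e-05, -7.53730727e-04, -6.47440296e-04,
       -2.97884391e-04, -4.33859568e-04]), 'joint_torque': array([ 1.07965603e-03, -5.44625473e+01, -2.73669112e+01,  6.42627035e-02,
        2.26735091e-02, -1.33497074e-04]), 'eef_pos': array([ 0.24883253, -0.57273055,  0.2219114 ]), 'orientation': array([-7.50928878e-04,  9.79081133e-01,  2.03468796e-01, -1.42189344e-04]), 'contact_force': array([-0.77794148, -0.61035103,  0.25578151]), 'moment': array([ 0.0247848 ,  0.01823938, -0.01945431]), 'finger_force': 0.0, 'opening': 0.9986687338144252} 0.0187
{'camera_matrix': array([[370.76248247,   0.        , 313.14923777],
       [  0.        , 370.76248247, 198.64494919],
       [  0.        ,   0.        ,   1.        ]]), 'eye': array([ 0.41261884, -0.25826272,  1.00840538]), 'orientation': array([ 0.03734069, -0.69781438,  0.71389785, -0.04484001])}
station 0.96 [301.8, 221.0] 3172 [ 0.455 -0.24   0.074] 
[... 561 characters left out ...]
1), 41.15071105957031)
start_top 0.46 [280.5, 225.2] 105 [ 0.456 -0.188  0.09 ] [ 0.444 -0.201  0.077] [ 0.472 -0.175  0.093]
((457.41888427734375, -187.89218139648438), 14.386396408081055)
stop_lobe 0.9 [319.3, 222.8] 447 [ 0.455 -0.284  0.114] [ 0.42  -0.328  0.079] [ 0.492 -0.262  0.12 ]
gland_nut 0.7 [322.0, 222.5] 441 [ 0.457 -0.286  0.114] [ 0.424 -0.328  0.073] [ 0.492 -0.262  0.12 ]
gland_nut 0.52 [391.0, 169.4] 71 [ 0.608 -0.493  0.01 ] [ 0.597 -0.508 -0.005] [ 0.623 -0.482  0.025]
tape_blue 0.75 [234.7, 159.4] 359 [ 0.627 -0.069  0.018] [ 0.593 -0.101 -0.004] [ 0.662 -0.036  0.025]
black_cup 0.6 [369.5, 145.8] 616 [ 0.662 -0.421  0.048] [ 0.625 -0.468 -0.002] [ 0.69  -0.385  0.151]
```

View pics/top.png

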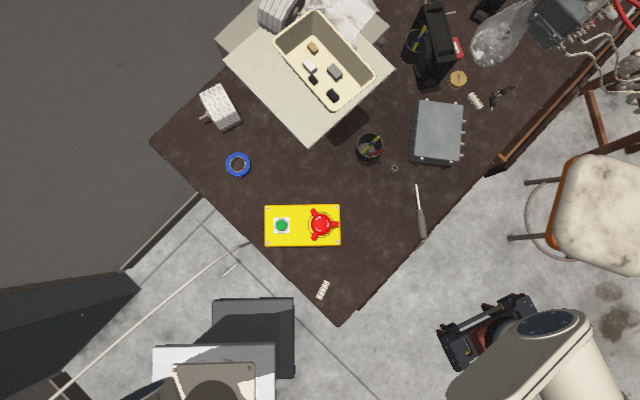

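View pics/side.png

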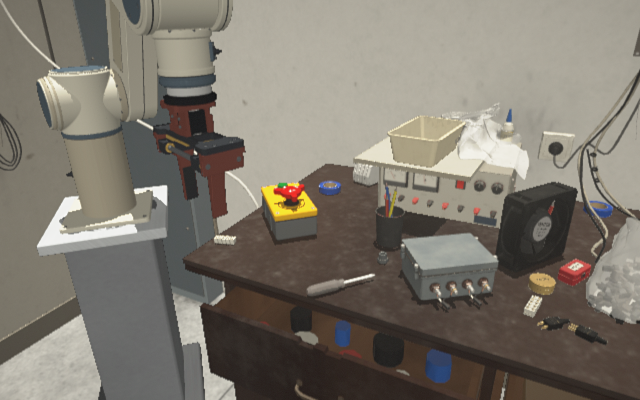

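The top view shows the station at about (302, 226), with the green button at (281, 226) and the red head at (321, 224). One lobe points right in the picture, which is world -y. So station +y is world -y, the head axis is at about (0.4565, -0.287) and the button at (0.4565, -0.189). The side view shows the space above the station is free. I'm moving over it with the fingers shut.

```bash
python3 -m handwheel '[[[50,-30,0,0,0,5],[100,-60,0,0,0,10],[150,-90,0,0,0,15],[200,-120,0,0,0,20],[250,-150,0,0,0,23.5]]]' -1 5; cat >> h.py <<'E'
def to(x,y,z):
    s=observe();M=rot(s["orientation"])
    print("tool shift mm",(M.T@(np.array([x,y,z])-s["eef_pos"])*1000).round(1),"yaw",np.degrees(np.arctan2(M[1,0],M[0,0])).round(2),"pos",s["eef_pos"].round(4),"z",M[:,2].round(3))
E
python3 -c "
from h import *
to(.4565,-.287,.16)"
```

```text
time_s: 1.08
eef_pos: [0.4195, -0.3346, 0.223]
orientation: [0.0, 1.0, -0.001, 0.0]
contact_force: [-1.0, -0.1, 0.1]
opening: 0.47
finger_force: 0.0
tool shift mm [ 36.8 -47.7  63. ] yaw -0.17 pos [ 0.4195 -0.3346  0.223 ] z [ 0.001 -0.    -1.   ]
```

```bash
python3 -m handwheel '[[[19,-24,0,0,0,0],[37,-47.5,0,0,0,0],[37,-47.5,0,0,0,0],[37,-47.5,0,0,0,0],[37,-47.5,0,0,0,0]]]' -1; python3 - <<'E'
from h import *
cal=get_calibration("wrist");p,d=read_camera("wrist");cv2.imwrite("pics/w1.png",p);W=cloud("wrist",d,cal)
to(.4565,-.287,.125); print(cal["eye"])
hsv=cv2.cvtColor(p,cv2.COLOR_BGR2HSV)
def col(lo,hi,zl,zh):return (hsv[...,0]>=lo)&(hsv[...,0]<=hi)&(hsv[...,1]>120)&(hsv[...,2]>60)&(W[...,2]>zl)&(W[...,2]<zh)&(d>0)
for n,m in [("yellow",col(20,35,.068,.08)),("green",col(40,90,.085,.1)),("redtop",(col(0,8,.105,.125)))]:
    Q=W[m]; 
    if len(Q): print(n,len(Q),Q.mean(0).round(4),np.percentile(Q,[1,99],axis=0).round(4).tolist(),cv2.minAreaRect((Q[:,:2]*1000).astype(np.float32)))
E
```

```text
time_s: 1.7
eef_pos: [0.455, -0.2894, 0.2227]
orientation: [0.0, 1.0, -0.001, -0.0]
contact_force: [0.0, -0.4, -0.1]
opening: 0.004
finger_force: 0.0
tool shift mm [ 1.5 -2.4 97.6] yaw -0.1 pos [ 0.455  -0.2894  0.2226] z [-0. -0. -1.]
[ 0.52493662 -0.28974777  0.38512006]
yellow 16934 [ 0.4625 -0.235   0.0743] [[0.4055, -0.3346, 0.0705], [0.5081, -0.1481, 0.0764]] ((456.0616455078125, -241.35989379882812), (191.0548858642578, 104.47206115722656), 89.93030548095703)
green 773 [ 0.4569 -0.1894  0.0902] [[0.4443, -0.2018, 0.0867], [0.4691, -0.1765, 0.0918]] ((456.52850341796875, -189.05130004882812), (26.53558921813965, 26.166748046875), 64.03630828857422)
redtop 3761 [ 0.4581 -0.2865  0.114 ] [[0.421, -0.3264, 0.1077], [0.4918, -0.2627, 0.1175]] ((463.6629638671875, -281.7510986328125), (67.71504211425781, 76.51024627685547), 30.688575744628906)
```

View pics/w1.png

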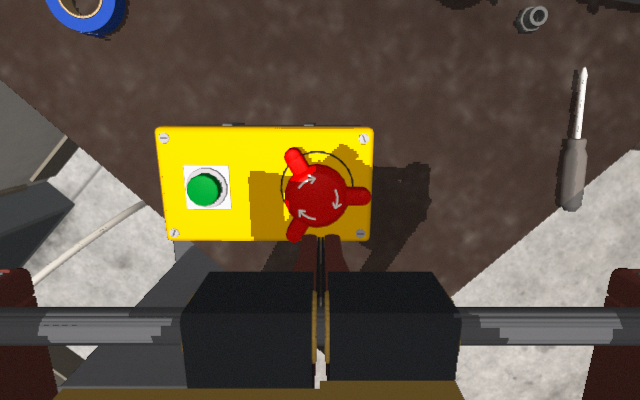

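The wrist view shows the red head at (315, 195) with clockwise arrows, its free lobe at (357, 196) and the green button at (204, 189). This agrees with the estimates. Clockwise moves that lobe towards -x. Now I'll go down to just above the dome.

```bash
python3 -m handwheel '[[[1.5,-2.4,40,0,0,0],[1.5,-2.4,80,0,0,0],[1.5,-2.4,98,0,0,0],[1.5,-2.4,101,0,0,0],[1.5,-2.4,101,0,0,0]]]'; python3 -m handwheel '[[[0,0,2,0,0,0],[0,0,4,0,0,0],[0,0,6,0,0,0],[0,0,8,0,0,0],[0,0,8,0,0,0]]]'
```

```text
time_s: 2.38
eef_pos: [0.4576, -0.2868, 0.1225]
orientation: [0.0, 1.0, -0.0, 0.001]
contact_force: [0.5, 0.4, 0.3]
opening: 0.008
finger_force: 0.0
time_s: 3.0
eef_pos: [0.4574, -0.2863, 0.114]
orientation: [0.0, 1.0, -0.0, 0.0]
contact_force: [-0.5, -0.6, 4.1]
opening: 0.007
finger_force: 1.9
```

In contact at about z = 0.116, as expected.

```bash
python3 -m handwheel '[[[0,0,1.5,0,0,0],[0,0,3,0,0,0],[0,0,4.5,0,0,0],[0,0,5.5,0,0,0],[0,0,5.5,0,0,0]]]'
```

```text
time_s: 3.62
eef_pos: [0.4574, -0.2864, 0.1085]
orientation: [0.0, 1.0, -0.0, 0.0]
contact_force: [-0.6, 0.9, 5.4]
opening: 0.009
finger_force: 3.0
```

```bash
python3 -m handwheel '[[[0,0,0.5,0,0,0],[0,0,1,0,0,0],[0,0,1,0,0,0]]]'
```

```text
time_s: 4.0
eef_pos: [0.4574, -0.2864, 0.1076]
orientation: [0.0, 1.0, -0.0, 0.0]
contact_force: [-1.1, 0.4, 7.0]
opening: 0.002
finger_force: 3.2
```

```bash
python3 -m handwheel '[[[0,0,0.5,0,0,0],[0,0,1,0,0,0],[0,0,1,0,0,0]]]'
```

```text
time_s: 4.38
eef_pos: [0.4575, -0.2864, 0.1072]
orientation: [0.0, 1.0, -0.0, 0.0]
contact_force: [-2.7, 1.1, 12.5]
opening: 0.004
finger_force: 6.0
```

At the stop: the force has risen to 12.5 N. Lifting off, letting it settle and checking the head height.

```bash
python3 -m handwheel '[[[0,0,-12,0,0,0],[0,0,-40,0,0,0],[0,0,-55,0,0,0],[0,0,-55,0,0,0],[0,0,-55,0,0,0]]]';  python3 - <<'E'
from h import *
cal=get_calibration("wrist");p,d=read_camera("wrist");cv2.imwrite("pics/w2.png",p);W=cloud("wrist",d,cal)
hsv=cv2.cvtColor(p,cv2.COLOR_BGR2HSV)
m=((hsv[...,0]<8)|(hsv[...,0]>174))&(hsv[...,1]>150)&(W[...,2]>.085)&(W[...,2]<.125)&(np.hypot(W[...,0]-.4565,W[...,1]+.287)<.05)
print(m.sum(),np.percentile(W[m][:,2],[50,90,98]))
to(.4565+.026,-.328,.15)
E
```

```text
time_s: 5.0
eef_pos: [0.4567, -0.2859, 0.1605]
orientation: [-0.0, 1.0, -0.0, -0.0]
contact_force: [-0.8, -0.2, -0.4]
opening: 0.009
finger_force: 0.0
5095 [0.10784645 0.11050983 0.11115675]
tool shift mm [26.  42.2 10.2] yaw -0.02 pos [ 0.4565 -0.2858  0.1603] z [-0.001  0.001 -1.   ]
```

```bash
python3 - <<'E'
from h import *
p,d=read_camera("top");W=cloud("top",d,get_calibration("top"))
for n in["station","stop_top"]:
  r=cut_out(n,"top")[0]
  Q=W[r["pixels"]&(d>0)]
  print(n,r["score"],np.percentile(Q[:,2],[50,90,97]).round(4))
E
```

```text
station 0.57 [0.0733 0.0759 0.0797]Traceback (most recent call last):
  File "<stdin>", line 4, in <module>
IndexError: list index out of range
```

View pics/w2.png

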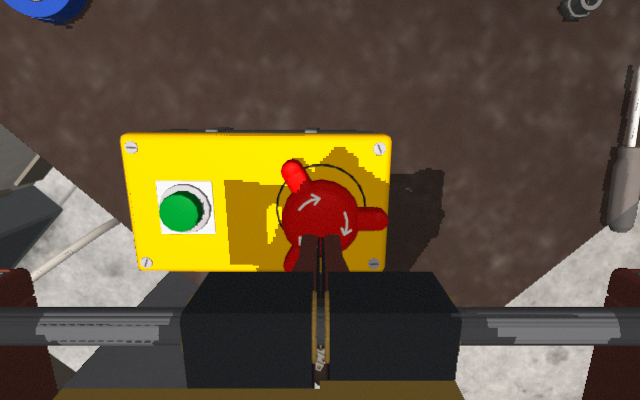

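The head stays in: its top is at 0.1105, against 0.117 when out, and it is not turned, with the free lobe at (372, 219). Next I'll go beside that lobe on its +x side and descend to 8 mm above the face.

```bash
python3 -m handwheel '[[[13,21,0,0,0,0],[26,42,0,0,0,0],[26,42,0,0,0,0],[26,42,30,0,0,0],[26,42,60,0,0,0]]]'; python3 -m handwheel '[[[0,0,10,0,0,0],[0,0,18,0,0,0],[0,0,18,0,0,0]]]'; python3 -c "
from h import *
to(.4735,-.328,.082)"
```

```text
time_s: 5.82
eef_pos: [0.4824, -0.3273, 0.1004]
orientation: [-0.0, 1.0, -0.0, -0.0]
contact_force: [0.1, 0.2, 1.1]
opening: 0.005
finger_force: 0.0
time_s: 6.2
eef_pos: [0.4831, -0.3281, 0.0833]
orientation: [-0.0, 1.0, -0.0, 0.0]
contact_force: [-0.0, -0.4, 1.0]
opening: 0.004
finger_force: 0.0
tool shift mm [-9.6 -0.1  1.3] yaw -0.02 pos [ 0.4831 -0.3281  0.0833] z [ 0.  0. -1.]
```

```bash
python3 -m handwheel '[[[-4,0,0.5,0,0,0],[-8,0,1,0,0,0],[-12,0,1,0,0,0],[-15,0,1,0,0,0],[-18,0,1,0,0,0]]]'; python3 -m handwheel '[[[-2,0,0,0,0,0],[-4,0,0,0,0,0],[-6,0,0,0,0,0],[-7,0,0,0,0,0],[-7,0,0,0,0,0]]]'
```

```text
time_s: 6.82
eef_pos: [0.4656, -0.3287, 0.0827]
orientation: [0.001, 1.0, -0.0, 0.001]
contact_force: [1.8, -1.6, 0.8]
opening: 0.003
finger_force: 1.4
time_s: 7.45
eef_pos: [0.4579, -0.328, 0.0821]
orientation: [-0.0, 1.0, -0.0, -0.0]
contact_force: [3.6, 0.2, 1.7]
opening: 0.013
finger_force: 1.4
```

```bash
python3 -m handwheel '[[[-1.5,0,0,0,0,0],[-3,0,0,0,0,0],[-4.5,0,0,0,0,0],[-6,0,0,0,0,0],[-6,0,0,0,0,0]]]'; python3 - <<'E'
from h import *
cal=get_calibration("wrist");p,d=read_camera("wrist");cv2.imwrite("pics/w3.png",p);W=cloud("wrist",d,cal)
hsv=cv2.cvtColor(p,cv2.COLOR_BGR2HSV)
m=((hsv[...,0]<8)|(hsv[...,0]>174))&(hsv[...,1]>150)&(W[...,2]>.085)&(W[...,2]<.125)&(np.hypot(W[...,0]-.4565,W[...,1]+.287)<.05)
print(m.sum(),np.percentile(W[m][:,2],[50,90,98]))
E
```

```text
time_s: 8.07
eef_pos: [0.4517, -0.3281, 0.0821]
orientation: [-0.0, 1.0, -0.0, -0.0]
contact_force: [3.3, -0.2, 0.5]
opening: 0.007
finger_force: 1.4
9541 [0.11329905 0.11629398 0.11702569]
```

View pics/w3.png

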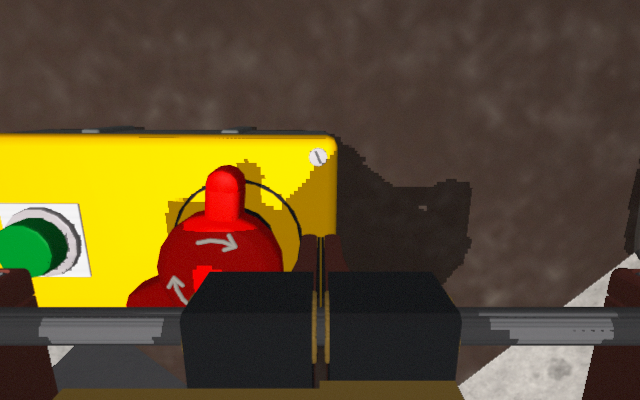

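The head has sprung out (top at 0.117) and turned: the lobe that was at 30° now points up at (225, 190). Backing off in +x so it can turn back, then lifting.

```bash
python3 -m handwheel '[[[8,0,0,0,0,0],[16,0,0,0,0,0],[24,0,0,0,0,0],[34,0,0,0,0,0],[34,0,0,0,0,0]]]'; python3 -m handwheel '[[[0,0,-30,0,0,0],[0,0,-70,0,0,0],[0,0,-90,0,0,0],[0,0,-90,0,0,0]]]'; python3 - <<'E'
from h import *
cal=get_calibration("wrist");p,d=read_camera("wrist");cv2.imwrite("pics/w4.png",p);W=cloud("wrist",d,cal)
hsv=cv2.cvtColor(p,cv2.COLOR_BGR2HSV)
red=((hsv[...,0]<8)|(hsv[...,0]>174))&(hsv[...,1]>150)
m=red&(W[...,2]>.085)&(W[...,2]<.125)&(np.hypot(W[...,0]-.4565,W[...,1]+.287)<.05)
print(m.sum(),np.percentile(W[m][:,2],[50,90,98]))
g=(hsv[...,0]>=40)&(hsv[...,0]<=90)&(hsv[...,1]>120)&(W[...,2]>.085)&(W[...,2]<.1)&(d>0)
print(g.sum(),W[g].mean(0).round(4) if g.any() else 0)
to(.4565,-.189,.12)
E
```

```text
time_s: 8.75
eef_pos: [0.4867, -0.3279, 0.082]
orientation: [-0.0, 1.0, 0.0, -0.0]
contact_force: [0.0, 0.2, -0.3]
opening: 0.005
finger_force: 0.0
time_s: 9.25
eef_pos: [0.4867, -0.3286, 0.1736]
orientation: [0.001, 1.0, -0.0, 0.001]
contact_force: [0.3, -0.3, 0.0]
opening: 0.01
finger_force: 0.0
3565 [0.11441323 0.11660007 0.11717864]
1075 [ 0.4573 -0.1903  0.09  ]
tool shift mm [ -29.5 -139.1   52.2] yaw -0.02 pos [ 0.4859 -0.3281  0.1723] z [ 0. -0. -1.]
```

View pics/w4.png

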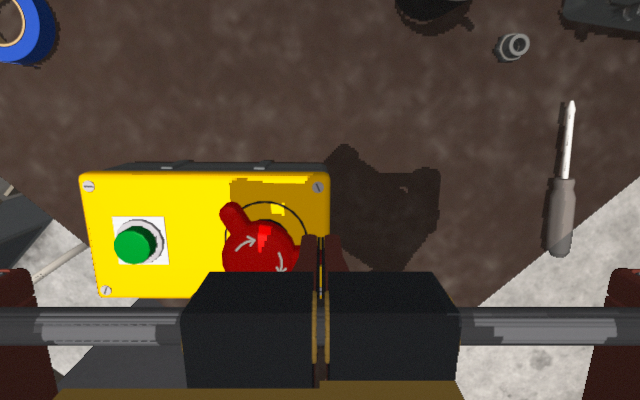

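The head is out and turned back (lobe at (232, 217)), and the green button is at (135, 245), still where it was. Going over it.

```bash
python3 -m handwheel '[[[-10,-50,0,0,0,0],[-20,-100,0,0,0,0],[-29.5,-139,0,0,0,0],[-29.5,-139,30,0,0,0],[-29.5,-139,60,0,0,0]]]'; python3 -m handwheel '[[[0,0,8,0,0,0],[0,0,16,0,0,0],[0,0,16,0,0,0]]]'; python3 -c "
from h import *
to(.4565,-.189,.086)"
```

```text
time_s: 9.93
eef_pos: [0.4558, -0.1882, 0.1106]
orientation: [-0.0, 1.0, 0.0, -0.001]
contact_force: [0.8, 0.4, -0.7]
opening: 0.005
finger_force: 0.0
time_s: 10.3
eef_pos: [0.4565, -0.1892, 0.096]
orientation: [-0.0, 1.0, -0.0, -0.0]
contact_force: [-0.2, 0.1, -0.0]
opening: 0.008
finger_force: 0.0
tool shift mm [-0.  -0.2 10. ] yaw -0.03 pos [ 0.4565 -0.1892  0.096 ] z [-0.  0. -1.]
```

```bash
python3 -m handwheel '[[[0,0,5,0,0,0],[0,0,7,0,0,0],[0,0,9,0,0,0],[0,0,10,0,0,0],[0,0,10,0,0,0]]]'; python3 -m handwheel '[[[0,0,0.7,0,0,0],[0,0,1.2,0,0,0],[0,0,1.2,0,0,0]]]'
```

```text
time_s: 10.92
eef_pos: [0.4569, -0.1894, 0.0864]
orientation: [0.0, 1.0, -0.0, 0.0]
contact_force: [-0.7, -0.8, 4.9]
opening: 0.005
finger_force: 2.3
time_s: 11.3
eef_pos: [0.457, -0.1894, 0.0853]
orientation: [0.0, 1.0, -0.0, 0.0]
contact_force: [-1.0, -0.8, 7.2]
opening: 0.0
finger_force: 3.5
```

```bash
python3 -m handwheel '[[[0,0,0.5,0,0,0],[0,0,1,0,0,0],[0,0,1,0,0,0]]]'
```

```text
time_s: 11.68
eef_pos: [0.457, -0.1894, 0.0851]
orientation: [0.0, 1.0, -0.0, 0.0]
contact_force: [-3.3, -0.4, 17.7]
opening: 0.006
finger_force: 8.8
```

The button is hard against its stop: 17.7 N and almost no further travel. Letting go and lifting clear.

```bash
python3 -m handwheel '[[[0,0,-15,0,0,0],[0,0,-60,0,0,0],[0,0,-110,0,0,0],[0,0,-110,0,0,0],[0,0,-110,0,0,0]]]'; python3 - <<'E'
from h import *
cal=get_calibration("wrist");p,d=read_camera("wrist");cv2.imwrite("pics/w5.png",p);W=cloud("wrist",d,cal)
hsv=cv2.cvtColor(p,cv2.COLOR_BGR2HSV)
g=(hsv[...,0]>=40)&(hsv[...,0]<=90)&(hsv[...,1]>120)&(W[...,2]>.08)&(W[...,2]<.1)&(d>0)
red=((hsv[...,0]<8)|(hsv[...,0]>174))&(hsv[...,1]>150)&(W[...,2]>.085)&(W[...,2]<.125)
print(W[g].mean(0).round(4),np.percentile(W[red][:,2],[90,98]))
E
```

```text
time_s: 12.3
eef_pos: [0.456, -0.1888, 0.1934]
orientation: [-0.0, 1.0, -0.0, -0.0]
contact_force: [0.2, -1.0, 0.2]
opening: 0.005
finger_force: 0.0
[ 0.4573 -0.1884  0.0901] [0.11659245 0.11725224]
```

View pics/w5.png

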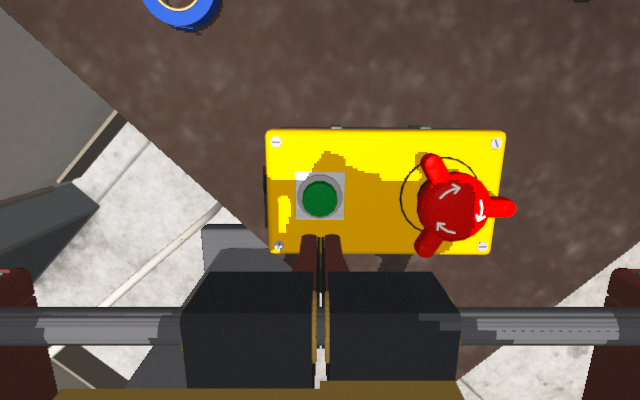

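The green button at (320, 199) and the red head at (455, 206) are both out, the head is turned back and the station is unmoved.

```bash
python3 -c "
from workcell import *
print(hand_in())"
```

```text
the job is handed in; nothing more can be done
None
```

I handed the job in at about 12 s of the 64 s; no verdict came back. The red head latched and stayed in, its lobe was pushed clockwise until it sprang out and turned back, and the green button was pressed fully in and released, with the station still in place.

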